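Jack a sagging plate flush for tacking and hold it

ROBOT

A 6-joint arm with a two-finger parallel gripper is mounted at the origin on the work surface. World frame = base frame: x ahead of the robot, y to its left, z up, the work surface at z = 0. Lengths are in mm, angles in rad, forces in N, time in s.
With the tool pointing down it reaches from about 350 to 875 mm from the base axis. Payload 4.2 kg.
Tool frame: the origin (TCP) lies at the very end of the fingers, on their centre line; the grasp point (between the pads) lies 19 mm behind it; z points along the fingers, y is the direction in which the jaws open and shut (so a half turn about z gives the same grasp; the last joint's range is limited). The gripper opens to 85 mm and grips with 20 to 120 N. Pads are 22 mm wide; open, the fingers measure 114 mm over their backs; the gripper's body (76 mm by 85 mm) begins 54 mm behind the grasp point. The pads swing forward as they close: fully open they stand 13 mm farther back than shut.
Start: joints at [-1.035, 0.385, 0.008, 0, -1.194, -0.259], TCP at [170.816, -601.183, 199.712] pointing down, gripper open.
Joint ranges: [-3.14, 3.14], [-1.21, 2.06], [-1.07, 1.41], [-3.16, 2.05], [-2.99, -0.16], [-3.1, 3.1]. Speed limits (rad/s): [2.79, 2.79, 3.14, 3.14, 3.14, 3.14].

INTERFACE

Orientations are given as a unit quaternion [x, y, z, w].
In Python, from bench import read_state, get_image, camera_params, job_done gives the robot as it stands.
- The arm moves only by the tool send_rows, never from a script. Its arguments are lists of equal length, an entry for each row: "translation": the shift along the tool's x, y, z in m, a list of three; "yaw": the turn about the tool's z in degrees; "fingers": the closure in counts, from 0 (fully open) to 255 (shut). A call has 1 to 12 rows; each row is the pose to reach, as a shift and turn from the pose measured when the call began, along the tool's axes at that moment; what a row does not reach only later rows make up. A row lasts 1/10 s, in which the tool goes at most 50 mm and 8.59 degrees, less where a joint would pass 70% of its speed; a pose out of reach is approached as far as the arm can. A call with a gripper value outside its range is refused whole. The fingers move at their own pace and stop on an object; the grip force is fixed at half the most. Time passes only in rows, so rows that repeat a pose let the fingers close. It gives the time, the measured TCP pose, the force and the opening at its end, in the units of the state.
- read_state(): the state, without advancing time (a new reading comes with each control period).
- get_image(name): name is "side" or "top"; returns the picture (420x560x3 uint8, blue, green, red); there is no depth.
- camera_params(name): a dict with "mtx" (3x3 intrinsics, pixels), "rvec" (rotation vector, rad) and "tvec" (3), from world to camera coordinates, as OpenCV has them. Camera axes: x right, y down, z forward; pixel columns grow to the right and rows downward; lengths in mm; the calibration is good to about 2 mm. A picture is of the moment at which its call begins. camera_params takes no time and is no camera call.
- job_done(): hands the job in, once; it reports no verdict.
The state is a dict: "clock": time; "joints": joint angles; "joint_vel": joint speeds; "joint_efforts": joint torques, N m; "position": TCP position; "ee_rot": TCP orientation; "contact_force": force on the tool from outside, world axes, zero at the start; "wrist_torque": the same for the moment, N m; "gripper_width": finger opening in mm.
Only numpy, scipy, OpenCV 4.12 (cv2) and the standard library are available. Lean on these libraries where they do the work, as an engineer would, in place of code of your own. Each camera call takes 0.05 s, during which the arm holds its last target.

TASK

Try the small lever jack where it stands: press its handle right down to the stop and let it spring fully back up. Then stand the jack flat on the table at the open edge of the sagging loose plate, its saddle centred under the ringed lift mark, and press the handle to its stop so that the jack alone brings the plate flush with the clamped plate beside it. Finish while still holding the handle down for tacking; do not shove the plate out of place, and leave everything else alone.

Things in the scene. Friction and masses are not known exactly. Their poses are not given: they have to be found in the camera images.
- jack: Loose spring-return lever jack, 0.85 kg: grey channel base 275 x 70 mm (floor 6 mm thick, flanges 19 mm high), two upright steel cheeks, a lever between them with a black rubber handle at one end and a round saddle at the other. Origin on the underside below the pivot; x points to the saddle end, z up. The base reaches 110 mm ahead and 165 mm behind, so pressing the handle does not tip it.
- jack_cheeks (a point): Where to grip and carry the jack: mid-way between its two cheeks, 45 mm above its underside, straight above jack's origin, same axes. The cheeks are 40 mm across their outer faces (along y), 30 to 44 mm wide along x, and reach up to 74 mm; grip across them from above. It balances roughly here.
- saddle_top (a point): Centre of the top face of the jack's saddle, a steel disc 36 mm across that stays level. 79 mm ahead of the jack's origin; 50 mm above the table with the handle up, 76 mm with it fully down.
- handle_grip (a point): Middle of the rubber handle (75 mm long, 28 mm wide, 20 mm thick), on the lever, 145 mm from the pivot: 139 mm behind the jack's origin and 91 mm above the table with the handle up; 145 mm behind and 43 mm above with it down. The top of the rubber is 10 mm higher.
- handle (a joint): Lever angle in rad: 0 = handle up, where its spring returns it; 0.33 = down on the stop. Pivot 50 mm above the jack's underside. Pressing takes 3 N (up) to 5 N (down) unloaded, 9 to 14 N with the plate on the saddle; stay under 25 N. It does not latch: it holds only while the handle is held down. The saddle meets the lift pad at about 0.13.
- fixture: Fixed fit-up fixture: rest bar under both plates' far edges, clamped plate (140 x 210 x 6 mm, top at 87.5 mm), two packing blocks 63 mm high. Origin on the table below the lift mark; y points from the plates' near edge (35 mm before the origin, open) to the far edge, x to the clamped plate. The jack goes in along y between the blocks, which stand from x = 69 mm and from x = -112 mm outwards.
- plate: Loose steel plate, 230 x 200 x 6 mm, about 2 kg, far edge on the rest bar, near edge sagging onto the packing blocks (15 mm too low at the mark). Origin on its underside at the mark; x, y as the fixture's, z out of its top. Under the mark a 44 x 44 x 6 mm steel lift pad is welded on, its underside 60 mm above the table while the plate sags, 75 mm when flush.
- lift_mark (a point): The lift mark on the loose plate's top: a soapstone ring 40 mm across with a cross through it, 35 mm in from the near edge, right above the lift pad. 73 mm above the table while the plate sags, 87.5 mm when flush.
- plate_far_edge (a point): Middle of the loose plate's far edge, which stays on the rest bar.
- grinder: Angle grinder with a 125 mm disc, about 300 mm long, lying on the table; leave alone. Origin under its middle.
- chipping_hammer: Steel chipping hammer 230 mm long; leave alone. Origin on the table under its handle.
- tape_measure: Black tape measure, 70 x 36 x 64 mm; leave alone. Origin under its middle.
- offcut: Strip of flat steel, 150 x 30 x 6 mm; leave alone. Origin under its middle.
- wire_brush: Wire brush with a wooden handle, 280 mm long; leave alone. Origin under its middle.
- square: Magnetic welding square, 90 mm high, standing on the clamped plate; leave alone. Origin under its middle.

How it is judged (in metres and radians):
On the way, in this order (a step that is already met when the one before it is completed fails the run):
1. the jack is tried clear of the plates: handle down to its stop (value of joint handle above 0.285 rad and horizontal distance between saddle_top and lift_mark above 0.07 m), for 0.1 s.
2. the handle is back up (value of joint handle below 0.03 rad and horizontal distance between saddle_top and lift_mark above 0.07 m), for 0.2 s.
3. the jack stands flat with its saddle under the lift mark, handle still up (horizontal distance between saddle_top and lift_mark below 0.012 m and angle between jack_cheeks's own z axis and vertical below 0.03 rad and height (world z) of jack_cheeks below 0.049 m and value of joint handle below 0.07 rad and linear speed of jack below 0.02 m/s), for 0.3 s.
4. the handle is down and the plate is up flush on the saddle (value of joint handle above 0.27 rad and contact force between plate and jack above 3 N and z of lift_mark in the frame of fixture between 0.0842 and 0.0908 m), for 0.3 s.
At the end, for the whole second after the job is handed in: Robot pushes the jack with 2 N or more, lever at 0.27 rad or more; jack flat, saddle within 15 mm of the mark, carrying the plate (3 N or more); mark within 3.3 mm of flush; robot off the plate; plate's far edge moved under 12 mm, other things under 30 mm (all of step 4 and horizontal distance between saddle_top and lift_mark below 0.015 m and angle between jack_cheeks's own z axis and vertical below 0.03 rad and height (world z) of jack_cheeks below 0.049 m and contact force between any of the fingers, the arm and jack above 2 N and contact force between each of the arm, the fingers and plate below 0.5 N and distance of plate_far_edge from where it was at the start of the episode below 0.012 m and linear speed of plate below 0.02 m/s and distance of each of grinder, chipping_hammer, tape_measure, offcut, wire_brush, square from where it was at the start of the episode below 0.03 m); the arm keeps its last pose, push and grip.
It fails at once if the loose plate is shoved out of place (its far edge moves more than 15 mm) (distance of plate_far_edge from where it was at the start of the episode above 0.015 m).
It fails at once if something else on the table is moved by more than 30 mm (distance of any of grinder, chipping_hammer, tape_measure, offcut, wire_brush, square from where it was at the start of the episode above 0.03 m).
It fails at once if the robot presses on the loose plate itself with more than 10 N (contact force between any of the arm, the fingers and plate above 10 N).
It also fails if it takes over 67 s, if anything falls off the work surface, if the arm or the gripper's body presses on something with over 40 N, if the wrist force passes 120 N, or if a joint passes its speed limit or range.

## Working session

There is one attempt and no reset: what is moved stays moved. The work goes in short steps, Python scripts to look and compute and a tool call to move; the robot and the scene stay as the last step left them, time stands still between calls to the robot, and variables do not carry over. Pictures are saved under pics/ and viewed, and the job is handed in when it is done.

Besides the shell and the picture viewer there is one more tool, called after "Emit:" as name([rows], argument=value, ...), one row to a line, values as JSON. send_rows: Moves the arm, as the interface text tells. Its arguments: {"type":"object","properties":{"translation":{"type":"array","items":{"type":"array","items":{"type":"number"}}},"yaw":{"type":"array","items":{"type":"number"}},"fingers":{"type":"array","items":{"type":"number"}}},"required":["translation","yaw","fingers"]}

```bash
ls; mkdir -p pics
python3 - <<'E'
from bench import *
import cv2
s=read_state(); print(s)
for n in("side","top"):
    im=get_image(n); cv2.imwrite(f"pics/{n}0.png",im); p=camera_params(n); print(n,p)
E
```

```text
pics
{'clock': 0.0, 'joints': array([-1.03541282e+00,  3.85581021e-01,  6.59265543e-03, -4.87023856e-04,
       -1.19398459e+00, -2.58603336e-01]), 'joint_vel': array([ 1.58807435e-03, -1.48039610e-03, -7.26718708e-04, -7.54525037e-05,
       -2.44163553e-03, -7.90301095e-04]), 'joint_efforts': array([-5.00163933e-04, -3.92288339e+01,  1.88402241e+01,  4.18626219e+00,
       -4.66760379e-03,  2.75322085e-07]), 'position': array([ 170.61796697, -600.57278677,  198.59568493]), 'ee_rot': array([-1.37859694e-01,  9.90451144e-01,  1.09118147e-03, -2.12065130e-04]), 'contact_force': array([-0.14770991,  0.24204002,  0.10131833]), 'wrist_torque': array([-0.06168871,  0.0042444 , -0.02183243]), 'gripper_width': 85.41224251735264}
side {'mtx': array([[528.68791487,   0.        , 268.81541896],
       [  0.        , 528.68791487, 220.71196367],
       [  0.        ,   0.        ,   1.        ]]), 'rvec': array([ 2.33352334, -0.63860213,  0.24158569]), 'tvec': array([-532.2858181 ,  271.39854252, 1581.09280382])}
top {'mtx': array([[470.69155829,   0.        , 282.60362381],
       [  0.        , 470.69155829, 210.36864805],
       [  0.        ,   0.        ,   1.        ]]), 'rvec': array([ 2.15032046, -2.20378772,  0.08856842]), 'tvec': array([  23.51749364,  600.42687796, 1285.97708203])}
```

View pics/side0.png

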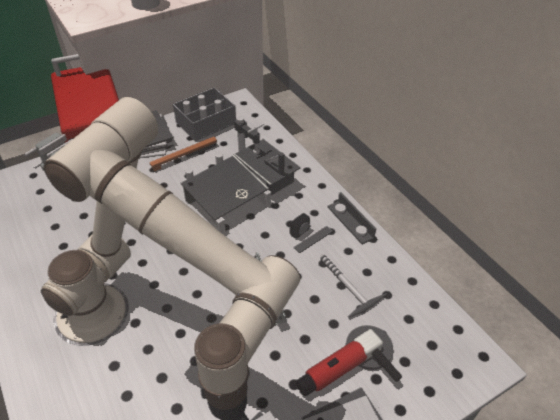

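View pics/top0.png

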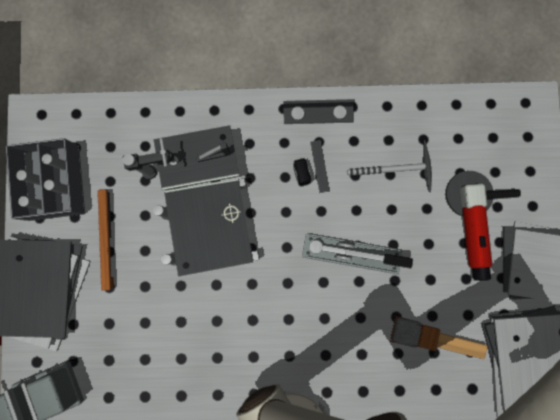

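```bash
cat > h.py <<'E'
from bench import *
import cv2, numpy as np
def cam(n):
    p=camera_params(n); R=cv2.Rodrigues(np.array(p["rvec"]))[0]; t=np.array(p["tvec"]).ravel(); return p["mtx"],R,t
def ray(n,uv,z):
    K,R,t=cam(n); d=R.T@np.linalg.solve(K,[uv[0],uv[1],1.]); c=-R.T@t
    return c+d*(z-c[2])/d[2]
def proj(n,P):
    K,R,t=cam(n); q=K@(R@np.array(P,float)+t); return q[:2]/q[2]
def tri(uvs,uvt):
    P=[]
    for n in("side","top"):
        K,R,t=cam(n); P.append(K@np.c_[R,t])
    X=cv2.triangulatePoints(P[0],P[1],np.array(uvs,float).reshape(2,1),np.array(uvt,float).reshape(2,1)); return (X[:3]/X[3]).ravel()
def crop(im,x0,y0,x1,y1,f,name):
    cv2.imwrite(name,cv2.resize(im[y0:y1,x0:x1],None,fx=f,fy=f,interpolation=cv2.INTER_CUBIC))
E
python3 - <<'E'
from h import *
t=cv2.imread("pics/top0.png"); s=cv2.imread("pics/side0.png")
crop(t,140,110,280,280,3.5,"pics/t_fix.png"); crop(t,290,220,430,290,5,"pics/t_jack.png"); crop(s,170,110,320,260,4,"pics/s_fix.png")
print(ray("top",(231,213),73),ray("top",(315,247),50),ray("top",(398,260),100))
for P in ([0,0,0],[500,0,0],[500,-300,0]): print(proj("top",P),proj("side",P))
E
```

```text
[593.1407099  147.31394603  73.        ] [496.80746082 -76.75467699  50.        ] [ 457.60505457 -288.248757    100.        ]
[291.21146441 430.13606598] [ 90.82897906 311.46256932]
[286.61511277 246.64338726] [238.12762161 245.53234118]
[392.95988471 244.03736913] [285.84684495 312.34569428]
```

View pics/t_fix.png

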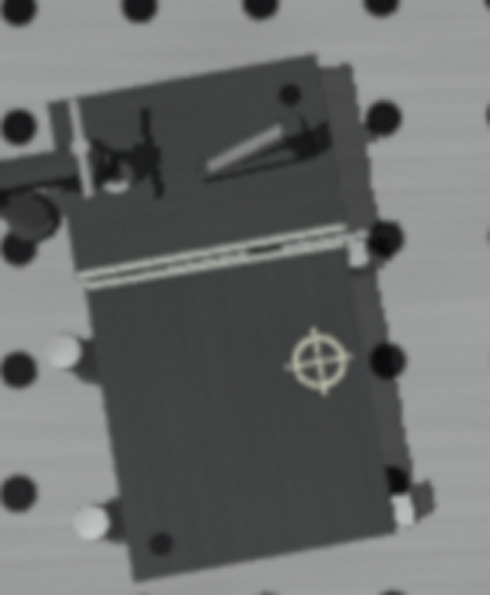

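View pics/t_jack.png

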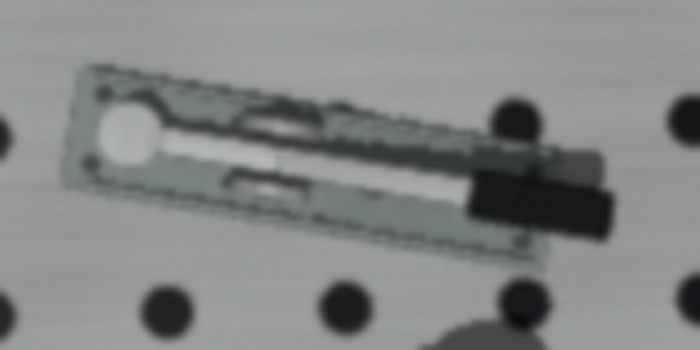

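View pics/s_fix.png

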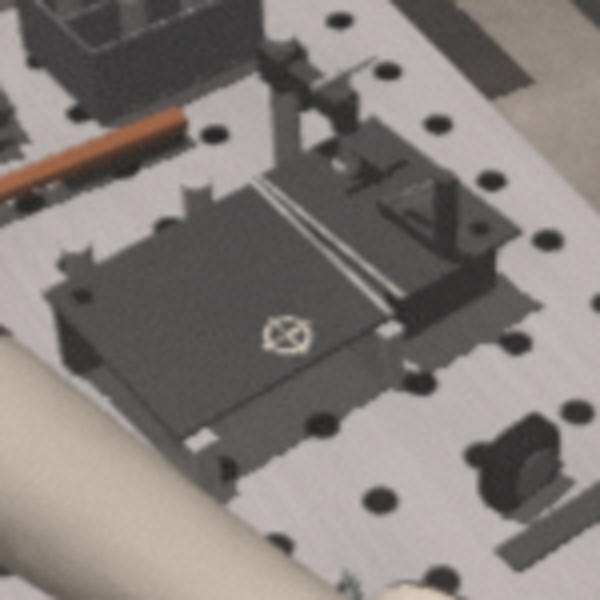

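Run:
```python
from h import *
J=lambda u,v:((u+.5)/5-.5+290,(v+.5)/5-.5+220)
F=lambda u,v:((u+.5)/3.5-.5+140,(v+.5)/3.5-.5+110)
S=lambda u,v:((u+.5)/4-.5+170,(v+.5)/4-.5+110)
t=cv2.imread("pics/top0.png").astype(int)
g=t.sum(2)/3
# saddle blob
sub=(g[238:256,306:324]>170).astype(np.uint8)
n,l,st,ce=cv2.connectedComponentsWithStats(sub); print("saddle",st,ce+[306,238])
# handle black
sub=(g[240:275,380:418]<35).astype(np.uint8)
n,l,st,ce=cv2.connectedComponentsWithStats(sub)
print("handle",st,ce+[380,240])
sad=ray("top",J(128,132),50); print("sad",sad)
h=ray("top",J(541,205),98); print("hand",h)
d=sad-h; print("axis via ends",np.degrees(np.arctan2(d[1],d[0])),np.hypot(d[0],d[1]),"expect 218")
# base edges flange tops z19
for a,b in(((98,68),(555,152)),((68,187),(545,268))):
    A=ray("top",J(*a),19);B=ray("top",J(*b),19);e=A-B;print("edge",A,B,np.degrees(np.arctan2(e[1],e[0])),np.hypot(*e[:2]))
m=ray("top",F(319,362),73); print("mark",m, tri(S(288,335),F(319,362)))
for nm,a,b,za,zb in(("seam",(345,232),(80,275),87.5,87.5),("far",(90,290),(133,580),87.5,87.5),("near",(345,243),(395,530),70,70),("outer",(398,530),(133,580),70,87.5)):
    A=ray("top",F(*a),za);B=ray("top",F(*b),zb);e=B-A;print(nm,A,B,np.degrees(np.arctan2(e[1],e[0])),np.hypot(*e[:2]))
```

```text
saddle [[  0   0  18  18 275]
 [  5   6   8   8  47]
 [ 17  10   1   2   2]] [[314.48       246.24      ]
 [314.25531915 247.93617021]
 [323.         248.5       ]]
handle [[   0    0   38   35 1042]
 [  10    1    7    7   40]
 [   5   13   27   14  248]] [[398.92706334 256.81861804]
 [393.075      244.05      ]
 [397.58064516 259.85080645]]
sad [499.49991084 -77.37904877  50.        ]
hand [ 456.01038608 -288.13726489   98.        ]
axis via ends 78.34077667264785 215.1984303519872 expect 218
edge [535.67828568 -63.7710796   19.        ] [ 482.84685742 -316.08956095   19.        ] 78.17403389048368 257.79017794159034
edge [470.09258431 -45.20271302  19.        ] [ 419.09963541 -307.66300277   19.        ] 79.00508296260816 267.36806939780877
mark [592.96264323 147.89202902  73.        ] [595.05880474 147.62368065  68.52486737]
seam [690.77925949 124.91585855  87.5       ] [662.75320019 327.33670129  87.5       ] 97.88273883052643 204.35179856597057
far [651.05765596 319.75463093  87.5       ] [431.25993058 288.25418901  87.5       ] -171.84415724243718 222.04350457785944
near [685.00358572 126.72119713  70.        ] [463.38607165  92.26142364  70.        ] -171.16173510212712 224.28062450534514
outer [463.33048009  89.97569849  70.        ] [431.25993058 288.25418901  87.5       ] 99.18773440959755 200.85537072390665
```

```bash
cat >> h.py <<'E'
from scipy.spatial.transform import Rotation as Rot
def delta(target,yang=None):
    """tool-axes shift (m) to world target (mm); yaw deg so that tool y heads along yang (deg world)"""
    s=read_state(); R=Rot.from_quat(s["ee_rot"]).as_matrix()
    d=R.T@(np.array(target,float)-s["position"])/1000
    a=np.degrees(np.arctan2(R[1,1],R[0,1])); y=None
    if yang is not None: y=-((yang-a+180)%360-180)
    print("t",round(s["clock"],2),"pos",s["position"].round(1),"yang",round(a,1),"F",s["contact_force"].round(1),"w",round(s["gripper_width"],1),"j6",s["joints"][5].round(2)); print("delta",d.round(4),"yaw",y)
E
python3 - <<'E'
from h import *
delta([455.8,-288.2,130],168.4)
E
```

```text
t 0.1 pos [ 170.6 -600.6  198.7] yang 105.9 F [-0.4 -0.1 -0.4] w 85.4 j6 -0.26
delta [-0.3597  0.2226  0.0691] yaw -62.549742324968804
```

Emit:
send_rows([
  [-0.36,0.223,0.069],
  [-0.36,0.223,0.069],
  [-0.36,0.223,0.069],
  [-0.36,0.223,0.069],
  [-0.36,0.223,0.069],
  [-0.36,0.223,0.069],
  [-0.36,0.223,0.069],
  [-0.36,0.223,0.069],
  [-0.36,0.223,0.069],
  [-0.36,0.223,0.069],
  [-0.36,0.223,0.069],
  [-0.36,0.223,0.069],
], yaw=[-62.5,-62.5,-62.5,-62.5,-62.5,-62.5,-62.5,-62.5,-62.5,-62.5,-62.5,-62.5], fingers=[255,255,255,255,255,255,255,255,255,255,255,255])

```text
clock: 1.3
position: [455.3, -288.2, 130.1]
ee_rot: [-0.631, 0.776, 0.001, 0.0]
contact_force: [-0.4, -0.7, 0.1]
gripper_width: 0.0
```

Run:
```python
from h import *
delta([455.8,-288.2,110],168.4)
t=get_image("top");s=get_image("side"); cv2.imwrite("pics/s1.png",s); crop(t,290,200,450,320,5,"pics/t1.png")
```

```text
t 1.3 pos [ 455.3 -288.2  130.1] yang 168.3 F [-0.4 -0.7  0.1] w 0.0 j6 0.06
delta [-0.0001 -0.0005  0.0201] yaw -0.10346335025755593
```

View pics/s1.png

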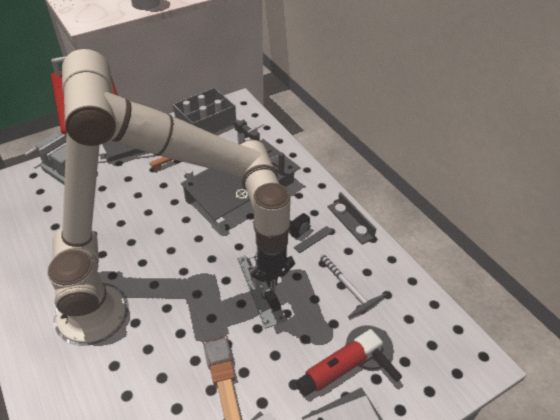

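View pics/t1.png

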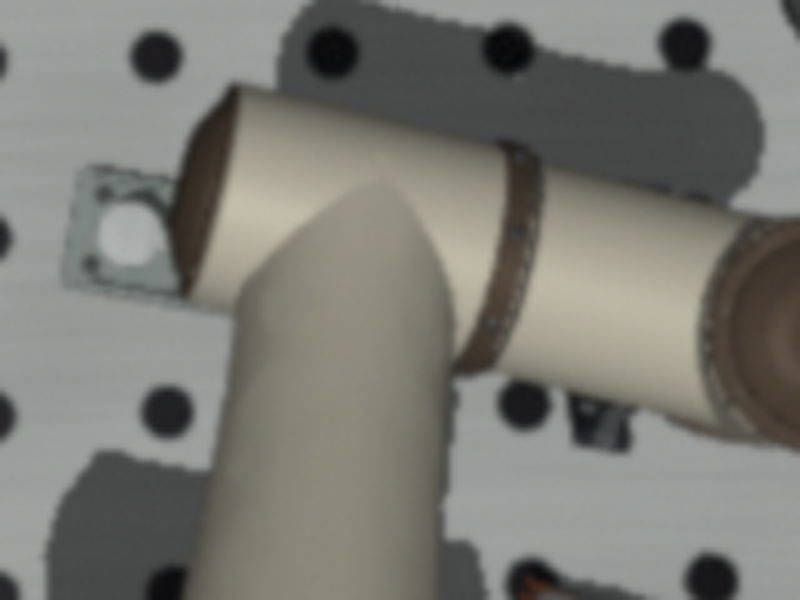

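Emit:
send_rows([
  [0,0,0.02],
  [0,0,0.03],
  [0.001,0,0.038],
  [0.003,0,0.046],
  [0.005,0,0.054],
  [0.007,0,0.062],
  [0.008,0,0.068],
  [0.009,0,0.073],
  [0.009,0,0.076],
  [0.009,0,0.077],
  [0.009,0,0.077],
  [0.009,0,0.077],
], yaw=[0,0,0,0,0,0,0,0,0,0,0,0], fingers=[255,255,255,255,255,255,255,255,255,255,255,255])

```text
clock: 2.6
position: [453.8, -297.3, 53.6]
ee_rot: [-0.631, 0.776, 0.0, 0.001]
contact_force: [0.3, -2.0, 2.6]
gripper_width: 0.1
```

Run:
```python
from h import *
delta([455.8,-288.2,50],168.4)
s=get_image("side"); crop(s,200,220,340,340,5,"pics/s2.png")
```

```text
t 2.6 pos [ 453.8 -297.3   53.6] yang 168.3 F [ 0.3 -2.   2.6] w 0.1 j6 0.08
delta [-0.0093 -0.0001  0.0036] yaw -0.14141805212966574
```

View pics/s2.png

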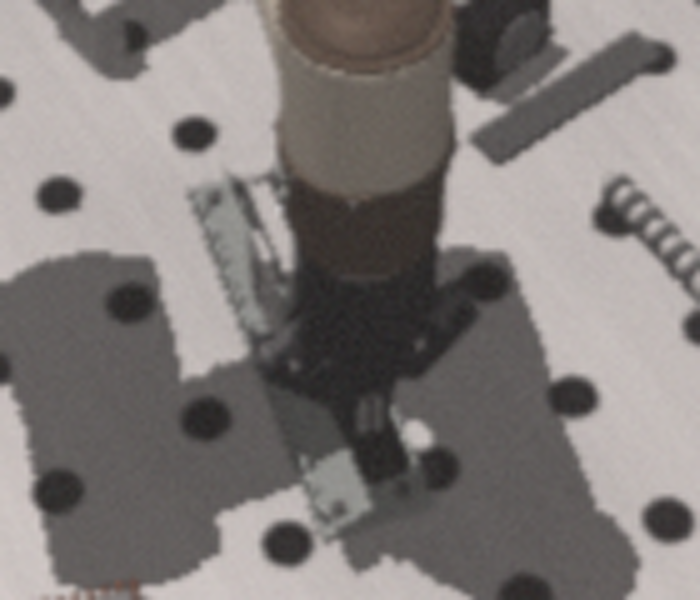

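Emit:
send_rows([
  [0,0,0.001],
  [0,0,0.002],
  [0,0,0.002],
  [0,0,0.002],
], yaw=[0,0,0,0], fingers=[255,255,255,255])

```text
clock: 3.05
position: [453.8, -297.3, 51.6]
ee_rot: [-0.631, 0.776, 0.0, 0.001]
contact_force: [0.6, -1.6, 3.1]
gripper_width: -0.2
```

Emit:
send_rows([
  [0,0,0.001],
  [0,0,0.002],
  [0,0,0.003],
  [0,0,0.003],
], yaw=[0,0,0,0], fingers=[255,255,255,255])

```text
clock: 3.45
position: [453.8, -297.3, 48.4]
ee_rot: [-0.631, 0.776, 0.0, 0.001]
contact_force: [-0.3, -1.0, 3.9]
gripper_width: -0.4
```

Run:
```python
from h import *
delta([455.8,-288.2,50],168.4)
s=get_image("side"); crop(s,200,220,340,340,5,"pics/s3.png")
s=get_image("top"); crop(s,290,200,450,320,5,"pics/t3.png")
```

```text
t 3.45 pos [ 453.8 -297.3   48.4] yang 168.3 F [-0.3 -1.   3.9] w -0.4 j6 0.08
delta [-0.0093 -0.0001 -0.0015] yaw -0.13922006377435991
```

View pics/s3.png

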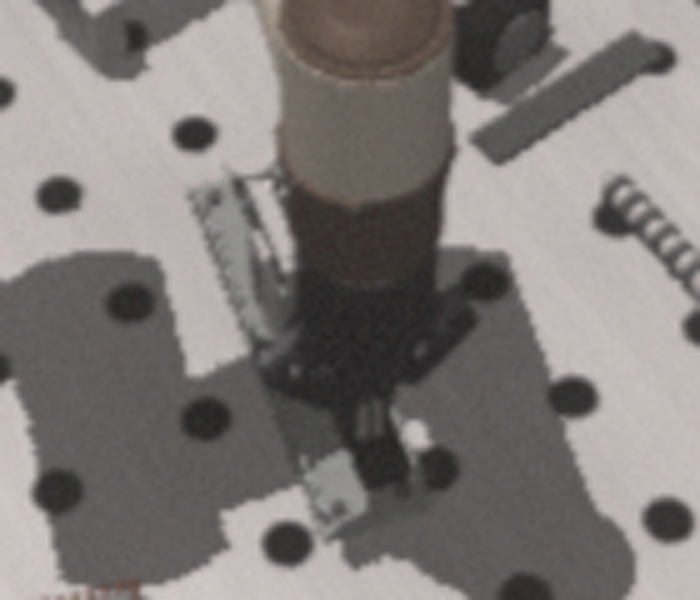

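View pics/t3.png

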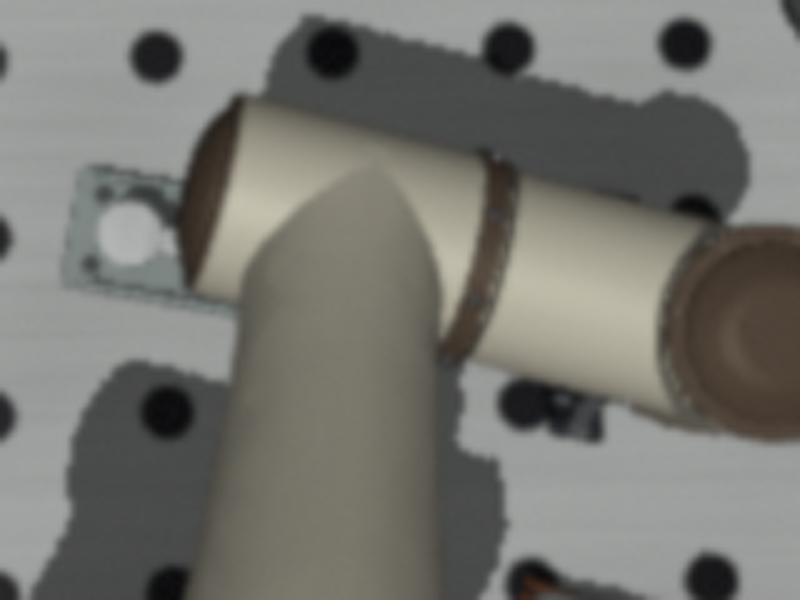

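Emit:
send_rows([
  [0,0,0.001],
  [0,0,0.002],
  [0,0,0.003],
  [0,0,0.003],
], yaw=[0,0,0,0], fingers=[255,255,255,255])

```text
clock: 3.95
position: [453.8, -297.3, 45.4]
ee_rot: [-0.631, 0.776, 0.0, 0.001]
contact_force: [-0.4, -1.6, 4.0]
gripper_width: -0.1
```

Run:
```python
from h import *
c=lambda n,P:((proj(n,P)-( [200,220] if n=="side" else [290,200])+.5)*5-.5).round(0)
u=np.array([.201,.98,0]);o=np.array([483.1,-154.9,0]);z=np.array([0,0,1.])
w=np.array([.98,-.201,0])
print("tcp",c("side",[453.8,-297.3,45.4]))
for nm,P in(("sad76",o+79*u+76*z),("sad50",o+79*u+50*z),("hdown",o-145*u+53*z),("hendDown",o-182*u+51*z),("hendup",o-175*u+111*z),("hdownR",o-145*u+53*z+14*w),("hdownL",o-145*u+53*z-14*w),("backR",o-165*u+19*z+35*w),("backL",o-165*u+19*z-35*w)): print(nm,c("side",P),c("top",P))
s=get_image("side"); crop(s,240,260,310,330,8,"pics/s4.png"); t=get_image("top"); cv2.imwrite("pics/t4f.png",t)
for f in("pics/top0.png","pics/t4f.png"):
    g=cv2.imread(f).astype(float).mean(2)
    for th in(165,175,185):
        sub=(g[238:256,306:322]>th).astype(np.uint8); n,l,st,ce=cv2.connectedComponentsWithStats(sub); k=1+np.argmax(st[1:,4]); print(f,th,st[k,4],ce[k]+[306,238])
```

```text
tcp [362. 453.]
sad76 [244. 135.] [131. 233.]
sad50 [246. 161.] [128. 233.]
hdown [362. 445.] [538. 307.]
hendDown [384. 499.] [604. 319.]
hendup [380. 431.] [622. 320.]
hdownR [385. 438.] [542. 281.]
hdownL [339. 452.] [533. 332.]
backR [430. 488.] [568. 249.]
backL [317. 522.] [549. 374.]
pics/top0.png 165 84 [314.95238095 246.57142857]
pics/top0.png 175 2 [312.  248.5]Traceback (most recent call last):
  File "<stdin>", line 11, in <module>
    return _wrapfunc(a, 'argmax', axis=axis, out=out, **kwds)
    return bound(*args, **kwds)
ValueError: attempt to get argmax of an empty sequence
```

View pics/s4.png

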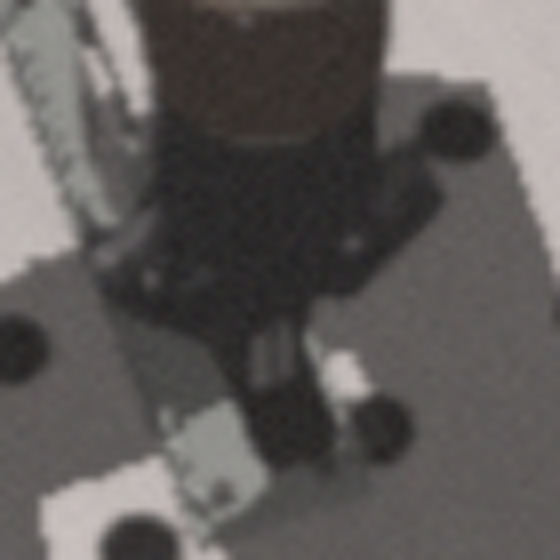

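Run:
```python
from h import *
a=cv2.imread("pics/s1.png"); b=get_image("side"); cv2.imwrite("pics/s4f.png",b)
f=lambda im:np.clip(cv2.resize(im[270:330,250:300],None,fx=8,fy=8,interpolation=cv2.INTER_CUBIC).astype(float)*2.2,0,255).astype(np.uint8)
cv2.imwrite("pics/cmp.png",np.hstack([f(a),f(b)]))
print([(-R.T@t).round() for K,R,t in map(cam,("side","top"))])
q=lambda P:((proj("side",P)-[250,270]+.5)*8-.5).round()
print(q([455.3,-288.2,130]),q([453.8,-297.3,45.4]))
```

```text
[array([   25., -1014.,  1352.]), array([ 491.,    7., 1332.])]
[171. 170.] [180. 324.]
```

View pics/cmp.png

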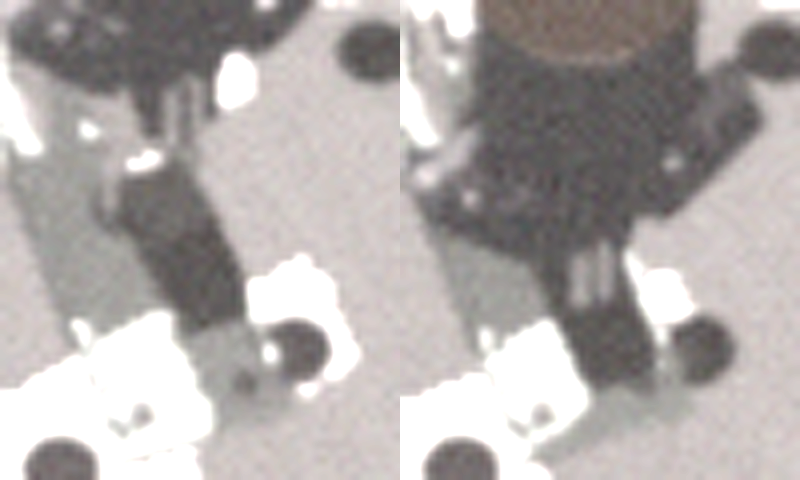

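Run:
```python
from h import *
b=cv2.imread("pics/s4f.png")
def f(im): # im full-res crop 
    return np.clip(cv2.resize(im,None,fx=10,fy=10,interpolation=cv2.INTER_NEAREST).astype(float)*3,0,255).astype(np.uint8)
s2=cv2.resize(cv2.imread("pics/s2.png"),(140,120),interpolation=cv2.INTER_AREA)
x0,y0,x1,y1=262,288,300,330
cv2.imwrite("pics/cmp2.png",np.hstack([f(s2[y0-220:y1-220,x0-200:x1-200]),f(b[y0:y1,x0:x1])]))
```

```text
(no output)
```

View pics/cmp2.png

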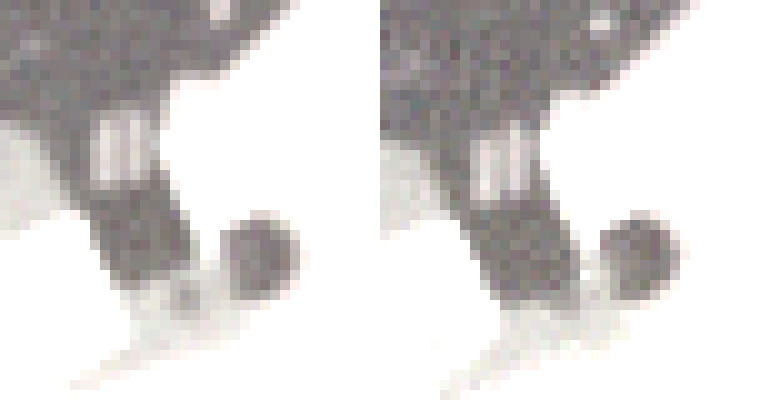

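Run:
```python
from h import *
u=np.array([.201,.98,0]);o=np.array([483.1,-154.9,0]);z=np.array([0,0,1.])
q=lambda P:((proj("side",P)-[262,288]+.5)*10-.5).round()
for th in(0,.1,.2,.33):
    a=.287-th; l=-np.cos(a)*u+np.sin(a)*z; n=np.sin(a)*u+np.cos(a)*z; p=o+50*z
    print(th,"endbot",q(p+182.5*l-10*n),"endtop",q(p+182.5*l+10*n),"mid",q(p+145*l+10*n),(p+145*l+10*n).round(1))
```

```text
0 endbot [144. 228.] endtop [138. 174.] mid [95. 93.] [ 455.7 -288.4  100.6]
0.1 endbot [148. 273.] endtop [144. 224.] mid [100. 133.] [ 454.8 -292.7   86.8]
0.2 endbot [149. 312.] endtop [147. 269.] mid [104. 169.] [ 454.2 -295.6   72.6]
0.33 endbot [148. 354.] endtop [149. 319.] mid [106. 210.] [ 453.9 -297.3   53.8]
```

Emit:
send_rows([
  [0,0,0.003],
  [0,0,0.006],
  [0,0,0.009],
  [0,0,0.01],
  [0,0,0.01],
], yaw=[0,0,0,0,0], fingers=[255,255,255,255,255])

```text
clock: 4.6
position: [453.8, -297.3, 35.3]
ee_rot: [-0.631, 0.776, 0.001, 0.001]
contact_force: [-0.3, -2.1, 3.3]
gripper_width: -0.3
```

Run:
```python
from h import *
b=get_image("side");cv2.imwrite("pics/s5f.png",b); delta([0,0,0])
crop(b,200,200,320,340,4,"pics/s5.png")
x0,y0,x1,y1=262,288,300,330
cv2.imwrite("pics/cmp3.png",np.clip(cv2.resize(b[y0:y1,x0:x1],None,fx=10,fy=10,interpolation=cv2.INTER_NEAREST).astype(float)*3,0,255).astype(np.uint8))
```

```text
t 4.65 pos [ 453.8 -297.2   35.4] yang 168.3 F [-0.8 -3.1  3.1] w 0.1 j6 0.08
delta [-0.1987  0.5048  0.0358] yaw None
```

View pics/cmp3.png

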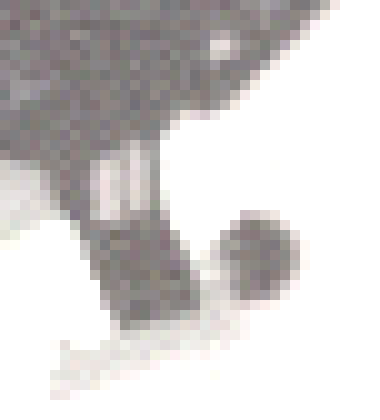

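View pics/s5.png

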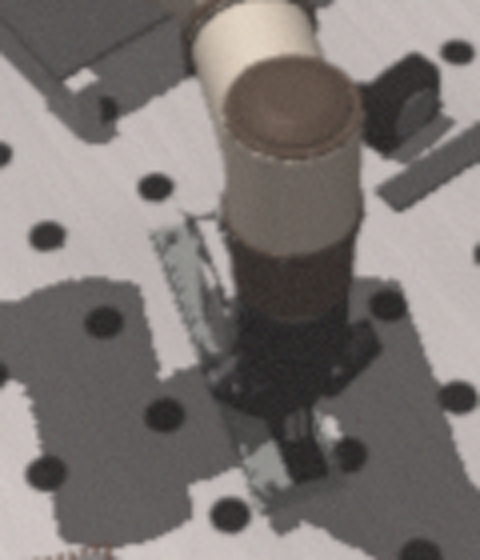

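Emit:
send_rows([
  [0,0,0.003],
  [0,0,0.006],
  [0,0,0.008],
  [0,0,0.01],
  [0,0,0.01],
], yaw=[0,0,0,0,0], fingers=[255,255,255,255,255])

```text
clock: 5.15
position: [453.9, -297.4, 25.2]
ee_rot: [-0.631, 0.776, 0.001, 0.001]
contact_force: [-0.6, -3.3, 4.4]
gripper_width: 0.3
```

Emit:
send_rows([
  [0,0,0.002],
  [0,0,0.004],
  [0,0,0.004],
], yaw=[0,0,0], fingers=[255,255,255])

```text
clock: 5.45
position: [453.9, -297.5, 21.9]
ee_rot: [-0.631, 0.776, 0.0, 0.0]
contact_force: [-2.1, -1.5, 8.8]
gripper_width: 0.3
```

Run:
```python
from h import *
b=get_image("side");cv2.imwrite("pics/s6f.png",b); delta([0,0,0])
x0,y0,x1,y1=250,270,310,330
cv2.imwrite("pics/cmp4.png",np.clip(cv2.resize(b[y0:y1,x0:x1],None,fx=9,fy=9,interpolation=cv2.INTER_CUBIC).astype(float)*2.2,0,255).astype(np.uint8))
t=get_image("top"); crop(t,290,200,450,320,5,"pics/t6.png")
```

```text
t 5.5 pos [ 453.9 -297.5   21.9] yang 168.3 F [-1.4 -3.1  9.2] w 0.0 j6 0.08
delta [-0.1991  0.5049  0.0221] yaw None
```

View pics/cmp4.png

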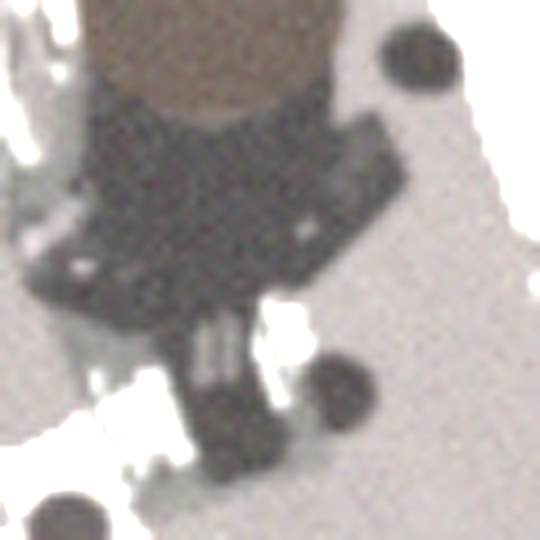

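View pics/t6.png

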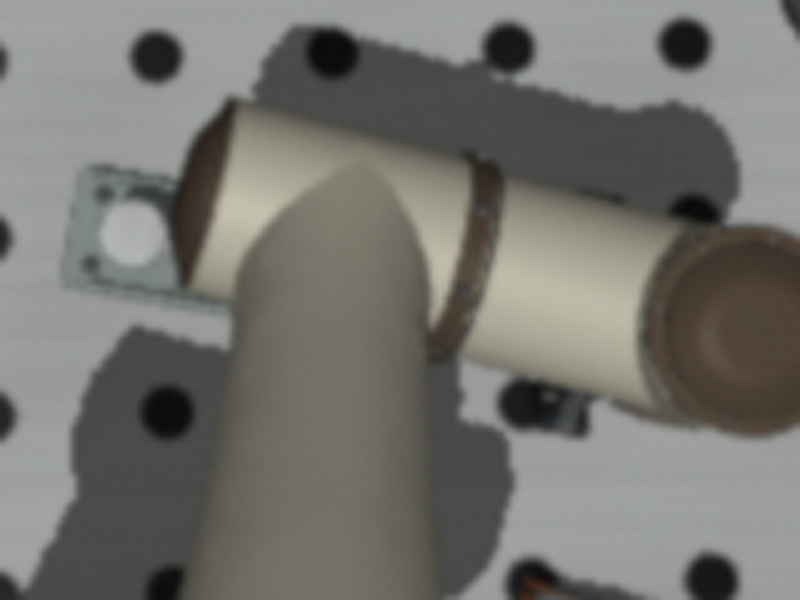

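Emit:
send_rows([
  [-0.001,0,-0.01],
  [-0.003,0,-0.02],
  [-0.005,0,-0.03],
  [-0.007,0,-0.04],
  [-0.009,0,-0.052],
  [-0.009,0,-0.07],
  [-0.009,0,-0.09],
  [-0.009,0,-0.11],
  [-0.009,0,-0.12],
  [-0.009,0,-0.12],
], yaw=[0,0,0,0,0,0,0,0,0,0], fingers=[255,255,255,255,255,255,255,255,255,255])

```text
clock: 6.55
position: [456.5, -288.8, 143.3]
ee_rot: [-0.631, 0.776, -0.001, 0.001]
contact_force: [0.3, -0.9, -0.6]
gripper_width: 0.2
```

Run:
```python
from h import *
b=get_image("side");cv2.imwrite("pics/s7f.png",b); delta([483.1,-154.9,150],168.4)
x0,y0,x1,y1=230,230,310,330
cv2.imwrite("pics/s7.png",np.clip(cv2.resize(b[y0:y1,x0:x1],None,fx=6,fy=6,interpolation=cv2.INTER_CUBIC).astype(float)*2,0,255).astype(np.uint8))
p=read_state()["position"]
for dz in(0,10,20,30): print(((proj("side",p+[0,0,dz])-[x0,y0]+.5)*6-.5).round())
```

```text
t 6.6 pos [ 455.7 -288.5  142. ] yang 168.3 F [-0.  -0.9 -0.9] w 0.1 j6 0.06
delta [-0.1364  0.0003 -0.0078] yaw -0.13596184114231846
[249. 353.]
[249. 340.]
[249. 328.]
[249. 315.]
```

View pics/s7.png

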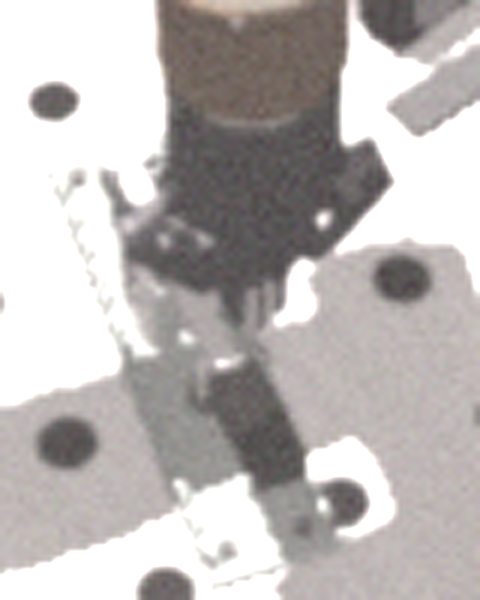

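Emit:
send_rows([
  [-0.045,0,0],
  [-0.09,0,0],
  [-0.136,0,0],
  [-0.136,0,0],
  [-0.136,0,0.01],
  [-0.136,0,0.02],
], yaw=[0,0,0,0,0,0], fingers=[0,0,0,0,0,0])

```text
clock: 7.2
position: [482.5, -155.5, 120.6]
ee_rot: [-0.631, 0.776, 0.001, 0.0]
contact_force: [-0.8, -0.8, -0.7]
gripper_width: 85.0
```

Run:
```python
from h import *
b=get_image("side");cv2.imwrite("pics/s8f.png",b); t=get_image("top"); crop(t,290,200,450,320,5,"pics/t8.png");delta([483.1,-154.9,26],168.4)
x0,y0,x1,y1=210,190,320,320
cv2.imwrite("pics/s8.png",np.clip(cv2.resize(b[y0:y1,x0:x1],None,fx=4.5,fy=4.5,interpolation=cv2.INTER_CUBIC).astype(float)*2,0,255).astype(np.uint8))
p=read_state()["position"]; w=np.array([.98,-.201,0])
for k in(-42.5,42.5,-57,57): 
  for dz in(0,44): print(k,dz,((proj("side",p+k*w+[0,0,dz])-[x0,y0]+.5)*4.5-.5).round())
```

```text
t 7.3 pos [ 481.1 -156.   119.5] yang 168.1 F [ 0.2 -1.2 -0.4] w 85.0 j6 -0.21
delta [-0.0014 -0.0022  0.0935] yaw -0.2691122075721921
-42.5 0 [145. 322.]
-42.5 44 [142. 279.]
42.5 0 [268. 288.]
42.5 44 [268. 246.]
-57 0 [124. 327.]
-57 44 [121. 285.]
57 0 [289. 283.]
57 44 [289. 240.]
```

View pics/s8.png

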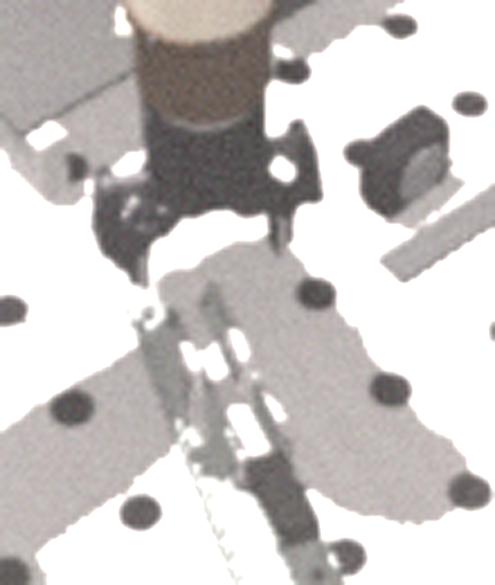

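View pics/t8.png

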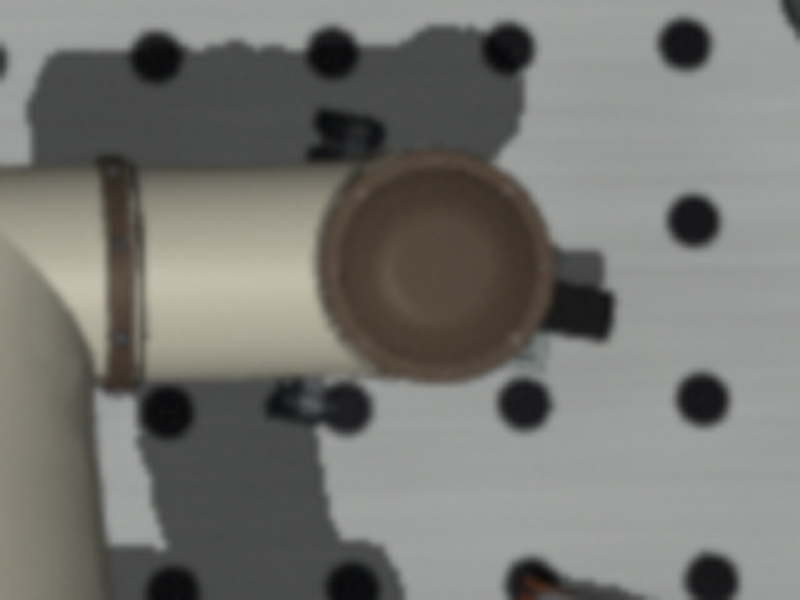

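Emit:
send_rows([
  [-0.001,-0.002,0.025],
  [-0.001,-0.002,0.05],
  [-0.001,-0.002,0.075],
  [-0.001,-0.002,0.09],
  [-0.001,-0.002,0.1],
  [-0.001,-0.002,0.11],
  [-0.001,-0.002,0.11],
], yaw=[-0.3,-0.3,-0.3,-0.3,-0.3,-0.3,-0.3], fingers=[0,0,0,0,0,0,0])

```text
clock: 8.0
position: [481.9, -155.7, 8.4]
ee_rot: [-0.632, 0.775, 0.003, -0.002]
contact_force: [-0.2, 0.6, 0.2]
gripper_width: 85.7
```

Run:
```python
from h import *
b=get_image("side"); delta([483.1,-154.9,0],168.4)
x0,y0,x1,y1=210,190,320,320
cv2.imwrite("pics/s9.png",np.clip(cv2.resize(b[y0:y1,x0:x1],None,fx=4.5,fy=4.5,interpolation=cv2.INTER_CUBIC).astype(float)*2,0,255).astype(np.uint8))
```

```text
t 8.05 pos [ 482.6 -155.6    9.3] yang 168.4 F [ 0.8 -0.2  0.7] w 85.5 j6 -0.21
delta [-0.0008 -0.0004  0.0093] yaw 0.005499742079109637
```

View pics/s9.png

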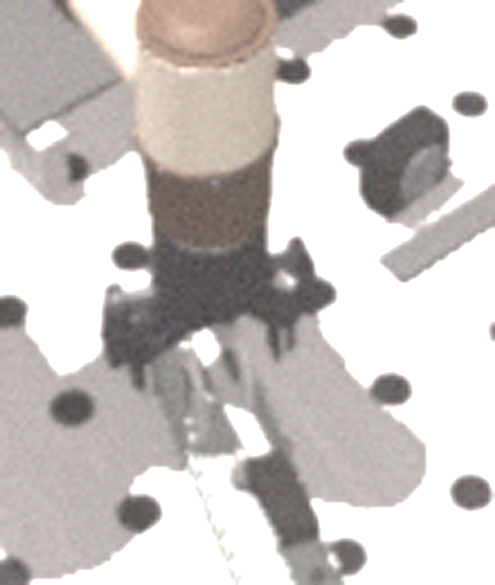

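Emit:
send_rows([
  [0,0,0.005],
  [0,0,0.009],
  [0,0,0.009],
  [0,0,0.009],
  [0,0,0.009],
  [0,0,0.009],
  [0,0,0.009],
  [0,0,0.009],
  [0,0,0.009],
  [0,0,0.009],
], yaw=[0,0,0,0,0,0,0,0,0,0], fingers=[0,0,255,255,255,255,255,255,255,255])

```text
clock: 9.05
position: [483.7, -155.6, 0.9]
ee_rot: [-0.632, 0.775, 0.002, -0.001]
contact_force: [1.4, 1.6, 5.8]
gripper_width: 39.7
```

Run:
```python
from h import *
b=get_image("side"); delta([483.1,-154.9,0],168.4)
x0,y0,x1,y1=210,190,320,320
cv2.imwrite("pics/s10.png",np.clip(cv2.resize(b[y0:y1,x0:x1],None,fx=4.5,fy=4.5,interpolation=cv2.INTER_CUBIC).astype(float)*2,0,255).astype(np.uint8))
t=get_image("top"); crop(t,290,200,450,320,5,"pics/t10.png")
```

```text
t 9.1 pos [ 483.7 -155.6    0.9] yang 168.4 F [0.4 0.6 5.7] w 39.5 j6 -0.21
delta [-0.0006  0.0007  0.0009] yaw 0.045012217956497125
```

View pics/s10.png

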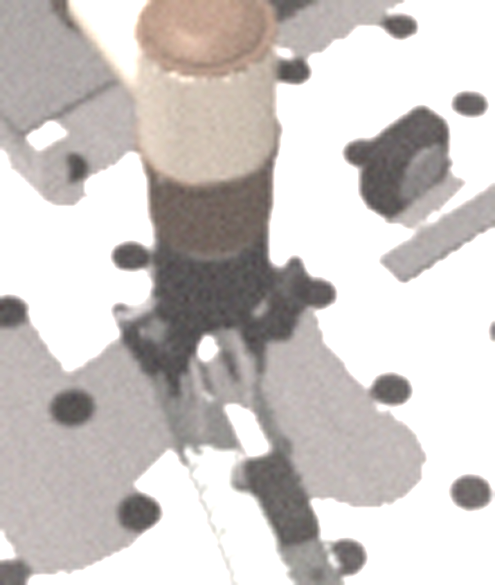

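View pics/t10.png

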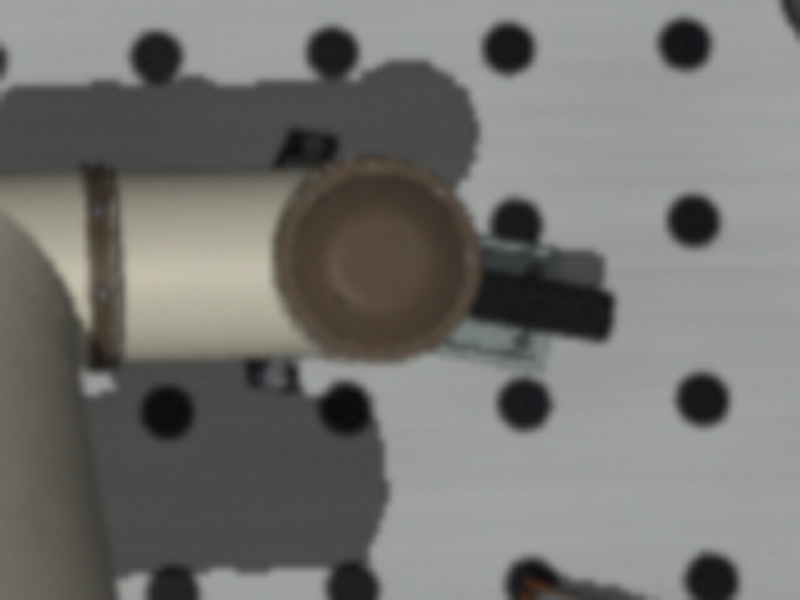

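Run:
```python
from h import *
t=cv2.imread("pics/top0.png"); s=cv2.imread("pics/side0.png")
f=lambda im:np.clip(im.astype(float)*1.8,0,255).astype(np.uint8)
crop(f(t),285,130,345,205,8,"pics/t_tape.png"); crop(f(s),275,200,345,260,8,"pics/s_tape.png")
```

```text
(no output)
```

View pics/t_tape.png

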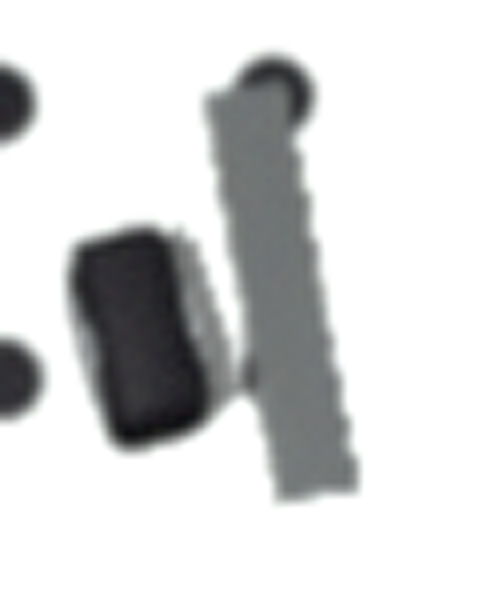

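View pics/s_tape.png

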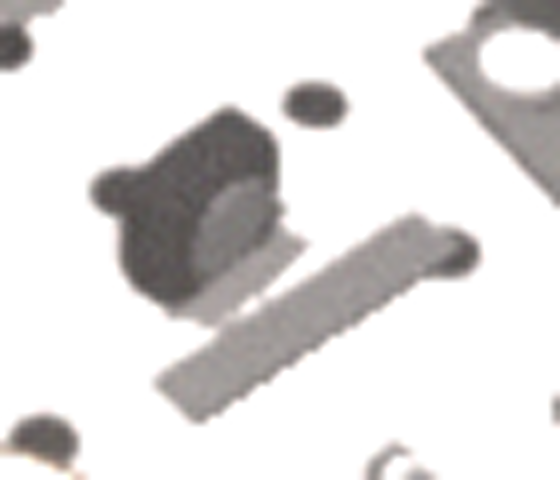

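Run:
```python
from h import *
c=lambda u,v:((u+.5)/8-.5+285,(v+.5)/8-.5+130)
for nm,p,z in(("off BL",(278,500),6),("off BR",(358,490),6),("off TL",(205,95),6),("off TR",(290,85),6),("tape bl",(115,450),64),("tape br",(212,405),64),("tape bl0",(115,450),0),("tape tl",(70,240),64),("tape tr",(165,230),64)): print(nm,ray("top",c(*p),z).round(1))
o=np.array([605.2,69.7])
mark=np.array([593.5,147.8])
for h in(98.5,92,88,84):
    a=np.radians(h);u=np.array([np.cos(a),np.sin(a)]);w=np.array([u[1],-u[0]]);o=mark-79*u
    print(h,"origin",o.round(1),"backR",(o-165*u+35*w).round(1),"pre-backR(80mm)",(o-245*u+35*w).round(1),"front",(o+110*u-35*w).round(1),(o+110*u+35*w).round(1),"handle end",(o-182*u).round(1))
fa=np.radians(8.5);fx=np.array([np.cos(fa),np.sin(fa)]);fy=np.array([-fx[1],fx[0]])
print("block R corner near",(mark+69*fx-40*fy).round(),"L",(mark-112*fx-40*fy).round())
```

```text
off BL [651.9 -96.5   6. ]
off BR [ 654.8 -125.     6. ]
off TL [798.4 -74.9   6. ]
off TR [ 801.2 -105.4    6. ]
tape bl [663.3 -37.3  64. ]
tape br [677.9 -70.6  64. ]
tape bl0 [672.1 -39.5   0. ]
tape tl [735.9 -23.9  64. ]
tape tr [738.5 -56.4  64. ]
98.5 origin [605.2  69.7] backR [664.2 -88.3] pre-backR(80mm) [ 676.  -167.5] front [554.3 173.3] [623.5 183.6] handle end [ 632.1 -110.3]
92 origin [596.3  68.8] backR [637.  -94.8] pre-backR(80mm) [ 639.8 -174.8] front [557.4 177.6] [627.4 180. ] handle end [ 602.6 -113. ]
88 origin [590.7  68.8] backR [620.  -97.3] pre-backR(80mm) [ 617.2 -177.2] front [559.6 180. ] [629.6 177.6] handle end [ 584.4 -113. ]
84 origin [585.2  69.2] backR [602.8 -98.5] pre-backR(80mm) [ 594.4 -178.1] front [561.9 182.3] [631.5 175. ] handle end [ 566.2 -111.8]
block R corner near [668. 118.] L [489.  92.]
```

Emit:
send_rows([
  [0,0,-0.005],
  [0,0,-0.012],
  [0,0,-0.02],
  [0,0,-0.02],
  [0,0,-0.02],
], yaw=[0,0,0,0,0], fingers=[255,255,255,255,255])

```text
clock: 9.65
position: [483.3, -155.5, 20.7]
ee_rot: [-0.632, 0.775, 0.002, -0.001]
contact_force: [-0.6, 0.1, -8.9]
gripper_width: 39.5
```

Run:
```python
from h import *
b=get_image("side"); delta([587.7,-16.0,22],178)
x0,y0,x1,y1=210,190,320,320
cv2.imwrite("pics/s11.png",np.clip(cv2.resize(b[y0:y1,x0:x1],None,fx=4.5,fy=4.5,interpolation=cv2.INTER_CUBIC).astype(float)*1.6,0,255).astype(np.uint8))
```

```text
t 9.7 pos [ 483.1 -155.5   20.6] yang 168.4 F [-0.2  0.4 -9.1] w 39.5 j6 -0.21
delta [-0.1577 -0.0744 -0.0015] yaw -9.584142846577805
```

View pics/s11.png

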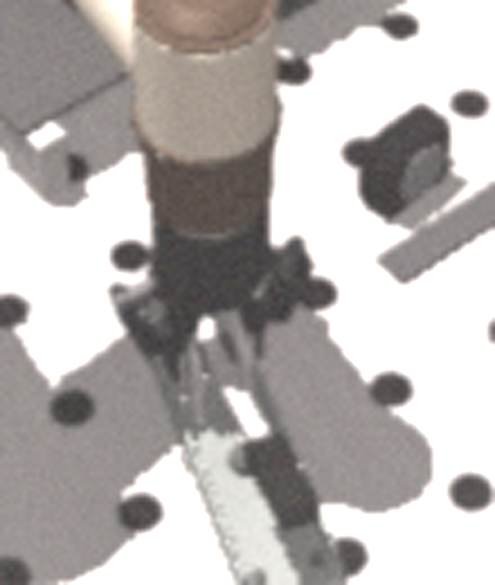

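Emit:
send_rows([
  [-0.008,-0.004,0],
  [-0.022,-0.01,0],
  [-0.04,-0.019,0],
  [-0.06,-0.028,0],
  [-0.08,-0.038,0],
  [-0.1,-0.047,0],
  [-0.12,-0.057,0],
  [-0.137,-0.065,0],
  [-0.15,-0.071,0],
  [-0.158,-0.074,0],
  [-0.158,-0.074,0],
  [-0.158,-0.074,0],
], yaw=[-0.5,-1.5,-2.5,-3.5,-4.5,-5.5,-6.5,-7.5,-8.5,-9.6,-9.6,-9.6], fingers=[255,255,255,255,255,255,255,255,255,255,255,255])

```text
clock: 10.9
position: [586.4, -16.0, 20.1]
ee_rot: [-0.695, 0.719, 0.003, -0.001]
contact_force: [-0.5, -0.7, -8.6]
gripper_width: 39.8
```

Run:
```python
from h import *
b=get_image("side"); t=get_image("top"); delta([587.7,-16.0,4],178)
cv2.imwrite("pics/t12f.png",t);cv2.imwrite("pics/s12f.png",b)
f=lambda im:np.clip(im.astype(float)*1.6,0,255).astype(np.uint8)
crop(f(b),170,150,330,290,4,"pics/s12.png"); crop(f(t),180,140,380,270,4,"pics/t12.png")
```

```text
t 11.0 pos [586.4 -16.4  20.3] yang 178.0 F [-0.2  0.2 -8.8] w 39.3 j6 -0.28
delta [-0.0004 -0.0014  0.0163] yaw -0.04692004612851974
```

View pics/s12.png

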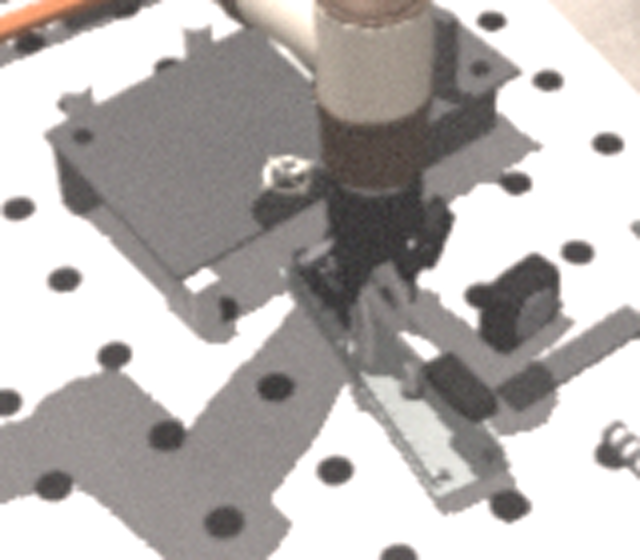

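View pics/t12.png

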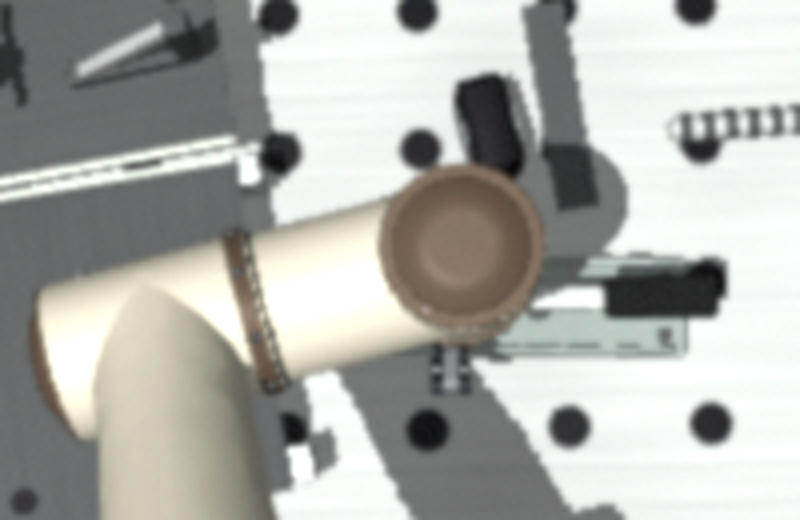

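Run:
```python
from h import *
c=lambda u,v:((u+.5)/4-.5+180,(v+.5)/4-.5+140)
A=ray("top",c(607,293),90+20);B=ray("top",c(718,298),111+20);d=A-B;print(A,B,np.degrees(np.arctan2(d[1],d[0])),np.hypot(*d[:2]))
A=ray("top",c(500,352),39);B=ray("top",c(686,356),39);d=A-B;print(A,B,np.degrees(np.arctan2(d[1],d[0])))
print("expected end", np.array([586.4,-16.4])-175*np.array([.035,.999]), "back corner L",np.array([586.4,-16.4])-165*np.array([.035,.999])-35*np.array([.999,-.035]))
```

```text
[ 584.00534245 -118.12373948  110.        ] [ 577.44737807 -186.78386451  131.        ] 84.54403438054418 68.97260083698
[550.60556718 -50.58127175  39.        ] [ 544.72186644 -178.13388975   39.        ] 87.35895324357949
expected end [ 580.275 -191.225] back corner L [ 545.66 -180.01]
```

Emit:
send_rows([
  [0,-0.001,0.006],
  [0,-0.001,0.012],
  [0,-0.001,0.016],
  [0,-0.001,0.016],
], yaw=[0,0,0,0], fingers=[255,255,255,255])

```text
clock: 11.4
position: [586.3, -16.8, 3.1]
ee_rot: [-0.694, 0.72, 0.003, -0.002]
contact_force: [-0.7, 0.5, -8.9]
gripper_width: 39.5
```

Run:
```python
from h import *
delta([590.7,68.8,4.4],178)
```

```text
t 11.4 pos [586.3 -16.8   3.1] yang 177.9 F [-0.7  0.5 -8.9] w 39.5 j6 -0.28
delta [-0.0857 -0.0013 -0.0012] yaw -0.07889485421702602
```

Emit:
send_rows([
  [-0.005,-0.001,-0.001],
  [-0.013,-0.001,-0.001],
  [-0.023,-0.001,-0.001],
  [-0.033,-0.001,-0.001],
  [-0.043,-0.001,-0.001],
  [-0.053,-0.001,-0.001],
  [-0.063,-0.001,-0.001],
  [-0.072,-0.001,-0.001],
  [-0.08,-0.001,-0.001],
  [-0.085,-0.001,-0.001],
  [-0.085,-0.001,-0.001],
  [-0.085,-0.001,-0.001],
], yaw=[0,0,0,0,0,0,0,0,0,0,0,0], fingers=[255,255,255,255,255,255,255,255,255,255,255,255])

```text
clock: 12.6
position: [590.3, 68.1, 4.2]
ee_rot: [-0.694, 0.72, 0.003, -0.002]
contact_force: [-1.2, -0.2, -7.7]
gripper_width: 39.8
```

Run:
```python
from h import *
b=get_image("side"); t=get_image("top"); delta([590.7,68.8,0.5],178)
cv2.imwrite("pics/t13f.png",t);cv2.imwrite("pics/s13f.png",b)
f=lambda im:np.clip(im.astype(float)*1.6,0,255).astype(np.uint8)
crop(f(b),170,130,330,270,4,"pics/s13.png"); crop(f(t),180,140,380,270,4,"pics/t13.png")
```

```text
t 12.7 pos [590.3  67.7   4.2] yang 177.9 F [ 0.2  0.4 -8.3] w 39.4 j6 -0.42
delta [-0.0011 -0.0004  0.0037] yaw -0.10955525299019087
```

View pics/s13.png

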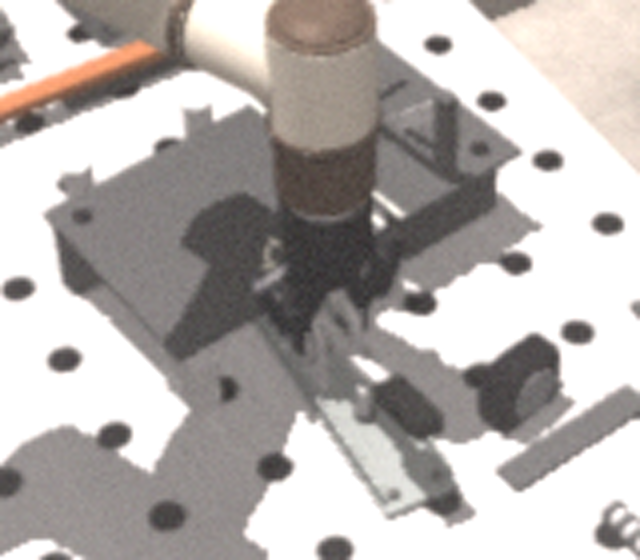

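View pics/t13.png

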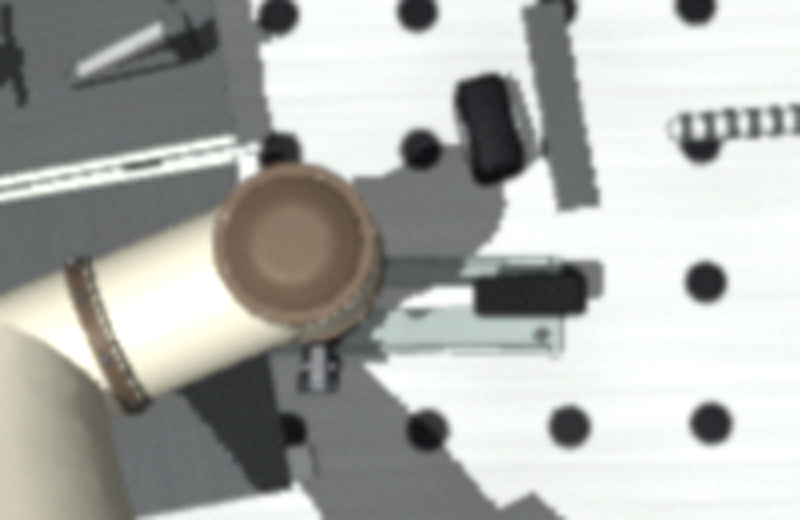

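Run:
```python
from h import *
c=lambda u,v:((u+.5)/4-.5+180,(v+.5)/4-.5+140)
L=ray("top",c(562,355),22);Rr=ray("top",c(562,257),22);E=ray("top",c(375,350),22)
print(L,Rr,np.hypot(*(L-Rr)[:2]),"heading",np.degrees(np.arctan2(*(E-L)[[1,0]])))
H=ray("top",c(530,295),103.5);print("H",H)
for h in(87,88):
    a=np.radians(h);u=np.array([np.cos(a),np.sin(a)]);w=np.array([u[1],-u[0]])
    print(h,"sad from backmid",(L[:2]+Rr[:2])/2+(165+79)*u,"from L",L[:2]+35*w+244*u,"from H",H[:2]+(79+136.5)*u)
```

```text
[548.24480852 -94.38953147  22.        ] [616.71546091 -96.51860878  22.        ] 68.50374594489583 heading 87.0593276749106
H [584.43276938 -68.40219819 103.5       ]
87 sad from backmid [595.25010804 148.21153635] from L [595.96681556 147.44431654] from H [595.71116795 146.80246655]
88 sad from backmid [590.99561191 148.39729166] from L [591.73896466 148.24034793] from H [591.95361092 146.96652503]
```

Emit:
send_rows([
  [0,0,0.001],
  [0,0,0.002],
  [0,0,0.003],
  [0,0,0.004],
  [0,0,0.004],
], yaw=[0,0,0,0,0], fingers=[255,255,255,255,255])

```text
clock: 13.2
position: [590.2, 67.5, 1.2]
ee_rot: [-0.694, 0.72, 0.003, -0.003]
contact_force: [-3.1, -1.7, 0.9]
gripper_width: 39.0
```

Emit:
send_rows([
  [0,0,0],
  [0,0,0],
  [0,0,0],
  [0,0,0],
  [0,0,0],
  [0,0,-0.02],
  [0,0,-0.05],
  [0,0,-0.09],
  [0,0,-0.12],
  [0,0,-0.12],
], yaw=[0,0,0,0,0,0,0,0,0,0], fingers=[0,0,0,0,0,0,0,0,0,0])

```text
clock: 14.2
position: [594.6, 68.2, 126.6]
ee_rot: [-0.694, 0.72, 0.0, 0.002]
contact_force: [-0.1, 1.5, 0.3]
gripper_width: 85.7
```

Run:
```python
from h import *
delta([586,-67.5,120],178)
```

```text
t 14.2 pos [594.6  68.2 126.6] yang 178.0 F [-0.1  1.5  0.3] w 85.7 j6 -0.42
delta [0.1359 0.0038 0.0061] yaw -0.04694921040953659
```

Emit:
send_rows([
  [0.03,0.002,0],
  [0.07,0.005,0],
  [0.11,0.006,0],
  [0.136,0.006,0],
  [0.136,0.006,0],
  [0.136,0.006,0],
], yaw=[0,0,0,0,0,0], fingers=[255,255,255,255,255,255])

```text
clock: 14.8
position: [583.4, -68.0, 125.4]
ee_rot: [-0.694, 0.72, 0.001, 0.002]
contact_force: [0.1, -0.1, -0.3]
gripper_width: 0.2
```

Run:
```python
from h import *
b=get_image("side"); t=get_image("top"); delta([584.7,-67.5,75],178)
cv2.imwrite("pics/t14f.png",t);cv2.imwrite("pics/s14f.png",b)
f=lambda im:np.clip(im.astype(float)*1.6,0,255).astype(np.uint8)
crop(f(b),170,130,330,270,4,"pics/s14.png"); crop(f(t),180,140,380,270,4,"pics/t14.png")
```

```text
t 14.9 pos [583.7 -66.8 125.7] yang 178.0 F [-0.5 -0.5  0. ] w 0.2 j6 -0.19
delta [ 0.0008 -0.0009  0.0507] yaw -0.00997421944157395
```

View pics/s14.png

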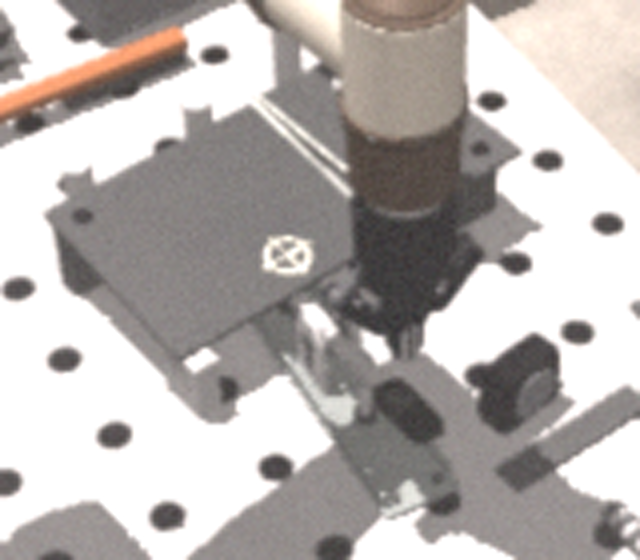

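View pics/t14.png

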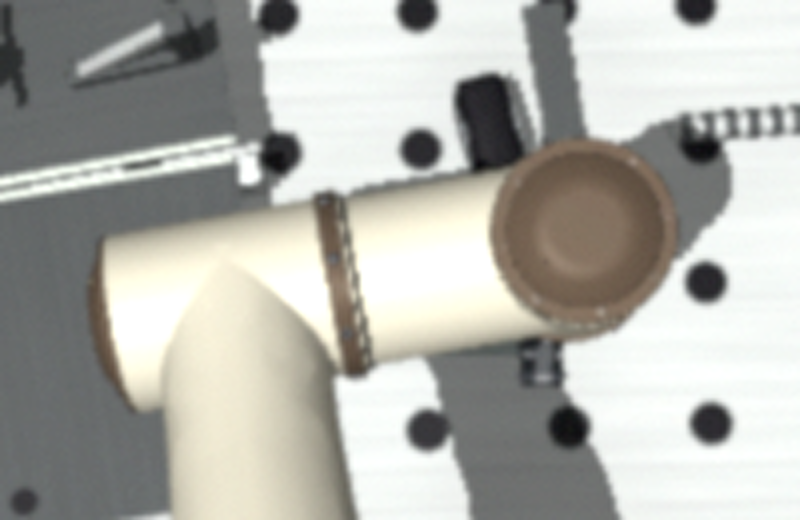

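Run:
```python
from h import *
c=lambda u,v:((u+.5)/4-.5+170,(v+.5)/4-.5+130)
print(ray("side",c(388,517),0),ray("side",c(386,508),6))
K=ray("side",c(410,385),100);print("front of rubber approx",ray("side",c(395,380),92),ray("side",c(425,437),100))
```

```text
[552.84469915 -96.45317296   0.        ] [553.77617692 -91.74190074   6.        ]
front of rubber approx [591.83961751 -42.18058015  92.        ] [ 578.17342114 -111.24617354  100.        ]
```

Emit:
send_rows([
  [0,-0.001,0.02],
  [0,-0.001,0.04],
  [0,-0.001,0.053],
  [0.001,-0.001,0.058],
  [0.002,-0.001,0.063],
  [0.003,-0.001,0.068],
  [0.004,-0.001,0.073],
  [0.005,-0.001,0.078],
  [0.006,-0.001,0.083],
  [0.007,-0.001,0.088],
  [0.008,-0.001,0.091],
  [0.008,-0.001,0.091],
], yaw=[0,0,0,0,0,0,0,0,0,0,0,0], fingers=[255,255,255,255,255,255,255,255,255,255,255,255])

```text
clock: 16.1
position: [584.9, -74.1, 35.7]
ee_rot: [-0.695, 0.719, 0.0, 0.003]
contact_force: [-4.1, 4.5, 9.4]
gripper_width: 0.2
```

Run:
```python
from h import *
b=get_image("side"); delta([584.3,-76,22],178)
f=lambda im:np.clip(im.astype(float)*1.6,0,255).astype(np.uint8)
crop(f(b),170,130,330,270,4,"pics/s15.png")
```

```text
t 16.15 pos [584.9 -74.   35.9] yang 178.0 F [-4.4  4.5 10.2] w -0.0 j6 -0.18
delta [0.002  0.0006 0.0139] yaw 0.0020575366315824795
```

View pics/s15.png

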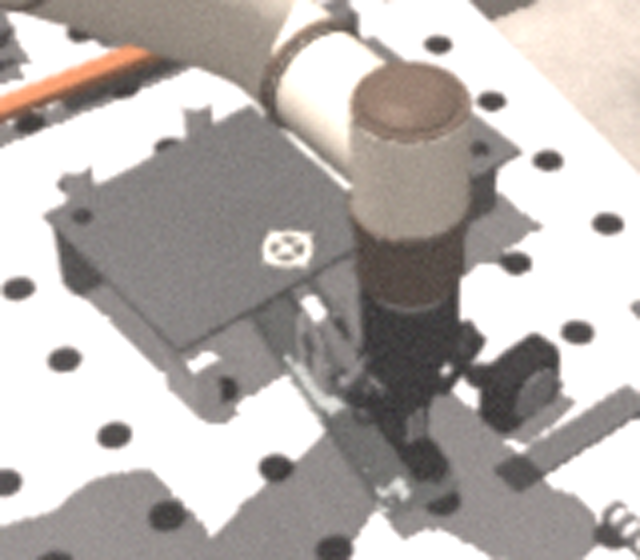

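Emit:
send_rows([
  [0,0,0.003],
  [0,0,0.006],
  [0,0,0.009],
  [0,0,0.011],
  [0,0,0.012],
  [0,0,0.012],
], yaw=[0,0,0,0,0,0], fingers=[255,255,255,255,255,255])

```text
clock: 16.75
position: [584.8, -74.8, 25.6]
ee_rot: [-0.695, 0.719, 0.0, 0.002]
contact_force: [-5.2, -1.3, 10.8]
gripper_width: -0.0
```

Emit:
send_rows([
  [0,0,0.002],
  [0,0,0.004],
  [0,0,0.005],
  [0,0,0.005],
], yaw=[0,0,0,0], fingers=[255,255,255,255])

```text
clock: 17.15
position: [584.9, -75.0, 22.6]
ee_rot: [-0.695, 0.719, -0.0, 0.002]
contact_force: [-5.0, 2.6, 12.2]
gripper_width: 0.1
```

Run:
```python
from h import *
b=get_image("side"); t=get_image("top"); delta([584.3,-76,22],178)
f=lambda im:np.clip(im.astype(float)*1.6,0,255).astype(np.uint8)
cv2.imwrite("pics/t16f.png",t);cv2.imwrite("pics/s16f.png",b)
crop(f(b),170,130,330,270,4,"pics/s16.png");crop(f(t),180,140,380,270,4,"pics/t16.png")
```

```text
t 17.25 pos [584.9 -75.   22.7] yang 178.1 F [-6.1  2.  12.3] w 0.2 j6 -0.18
delta [0.001  0.0006 0.0006] yaw 0.05644798544369678
```

View pics/s16.png

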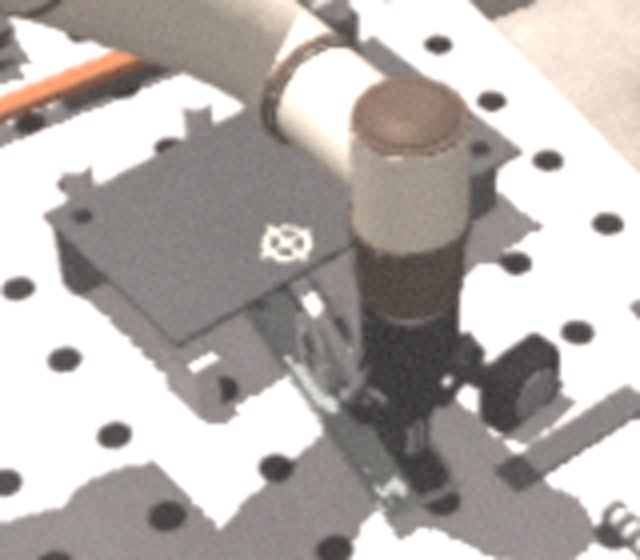

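View pics/t16.png

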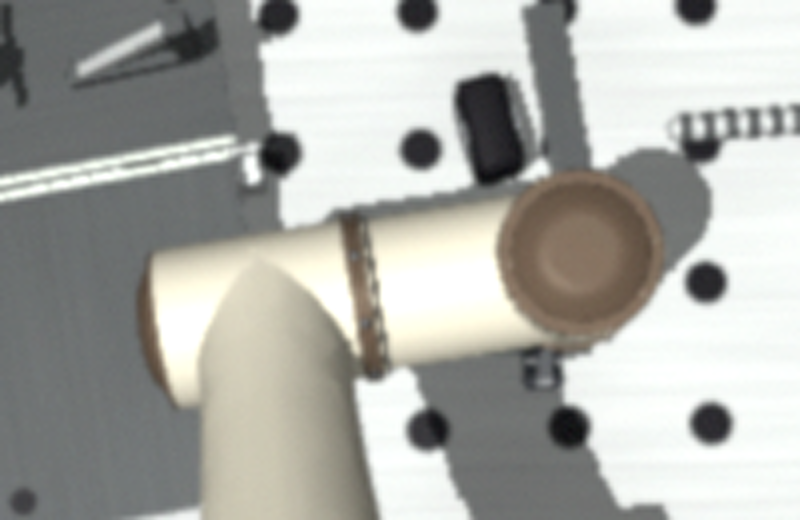

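Run:
```python
from h import *
a=cv2.imread("pics/top0.png").astype(float).mean(2);b=cv2.imread("pics/t16f.png").astype(float).mean(2)
for g in(a,b):
    m=(g[155:190,290:313]<30).astype(np.uint8);n,l,st,ce=cv2.connectedComponentsWithStats(m);k=1+np.argmax(st[1:,4]);print("tape",st[k],ce[k]+[290,155])
sa=cv2.imread("pics/side0.png").astype(float).mean(2);sb=cv2.imread("pics/s16f.png").astype(float).mean(2)
for g in(sa,sb):
    m=(g[180:205,230:255]>100).astype(np.uint8);n,l,st,ce=cv2.connectedComponentsWithStats(m)
    ys,xs=np.nonzero(m); c=np.array([(xs.min()+xs.max())/2+230,(ys.min()+ys.max())/2+180]); print("mark",c,xs.mean()+230,ys.mean()+180,[ray("side",c,z).round(1) for z in(73,87.5)])
P0=proj("side",[593.5,147.8,73]);P1=proj("side",[593.5,147.8,87.5]);print(P0,P1)
```

```text
tape [  5   5  16  25 243] [302.40740741 171.58024691]
tape [  5   5  16  26 246] [302.37804878 171.76422764]
mark [241.5 193.5] 241.57009345794393 193.54205607476635 [array([593.8, 142.7,  73. ]), array([587.3, 129.6,  87.5])]
mark [242. 195.] 241.46153846153845 191.4102564102564 [array([591.8, 135.4,  73. ]), array([585.4, 122.4,  87.5])]
[240.71215597 192.62380793] [240.52949863 189.60091411]
```

Emit:
send_rows([
  [0,0.001,0.001],
  [0,0.001,0.001],
  [0,0.001,0.001],
  [0,0.001,0.001],
], yaw=[0,0,0,0], fingers=[255,255,255,255])

```text
clock: 17.65
position: [584.9, -75.0, 23.9]
ee_rot: [-0.695, 0.719, -0.001, 0.003]
contact_force: [-4.9, 2.3, 10.9]
gripper_width: 0.1
```

Run:
```python
from h import *
b=get_image("side"); delta([584.3,-76,22],178)
f=lambda im:np.clip(im.astype(float)*1.6,0,255).astype(np.uint8)
cv2.imwrite("pics/s17f.png",b); a=cv2.imread("pics/s14f.png")
m=np.hstack([cv2.resize(f(x)[170:215,225:265],None,fx=9,fy=9,interpolation=cv2.INTER_CUBIC) for x in(a,b)]);cv2.imwrite("pics/s17.png",m)
# template shift of mark between handle-up and now
A=a[184:206,232:253];r=cv2.matchTemplate(b[170:215,222:262],A,cv2.TM_CCOEFF_NORMED);_,v,_,loc=cv2.minMaxLoc(r);print(v,"shift",loc[0]+222-232,loc[1]+170-184)
x,y=loc;q=r[y-1:y+2,x];print("subpix dy",(q[0]-q[2])/(2*(q[0]-2*q[1]+q[2])))
```

```text
t 17.7 pos [585. -75.  24.] yang 178.1 F [-3.4  2.7 11.8] w 0.0 j6 -0.18
delta [0.0011 0.0006 0.0019] yaw 0.09798089936089127
0.9358839988708496 shift 0 -3
subpix dy 0.026007779
```

View pics/s17.png

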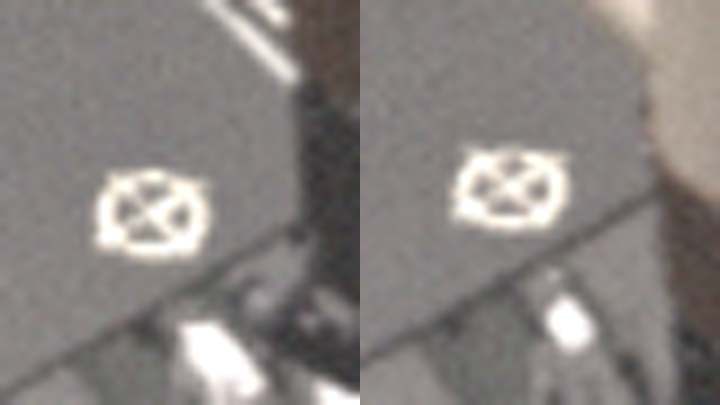

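Emit:
send_rows([
  [0,0.001,0.002],
  [0,0.001,0.004],
  [0,0.001,0.005],
  [0,0.001,0.005],
  [0,0.001,0.005],
  [0,0.001,0.005],
], yaw=[0,0,0,0,0,0], fingers=[255,255,255,255,255,255])

```text
clock: 18.3
position: [585.1, -75.1, 22.0]
ee_rot: [-0.696, 0.718, -0.003, 0.004]
contact_force: [-5.4, 2.6, 15.5]
gripper_width: 0.2
```

Run:
```python
from h import *
b=get_image("side"); t=get_image("top"); delta([584.3,-76,22],178)
f=lambda im:np.clip(im.astype(float)*1.6,0,255).astype(np.uint8)
a=cv2.imread("pics/s14f.png")
A=a[184:206,232:253];r=cv2.matchTemplate(b[170:215,222:262],A,cv2.TM_CCOEFF_NORMED);_,v,_,(x,y)=cv2.minMaxLoc(r);q=r[y-1:y+2,x];print(v,"mark shift",x-10,y-14+(q[0]-q[2])/(2*(q[0]-2*q[1]+q[2])))
cv2.imwrite("pics/s18.png",np.hstack([cv2.resize(f(i)[180:270,225:295],None,fx=5,fy=5,interpolation=cv2.INTER_CUBIC) for i in(a,b)]))
# far-edge corner check, plate left corners by template
a0=cv2.imread("pics/side0.png")
for nm,(x0,y0,x1,y1) in {"farleft":(175,175,200,200),"post":(212,150,232,172)}.items():
    r=cv2.matchTemplate(b[y0-6:y1+6,x0-6:x1+6],a0[y0:y1,x0:x1],cv2.TM_CCOEFF_NORMED);_,v,_,l=cv2.minMaxLoc(r);print(nm,round(v,3),l[0]-6,l[1]-6)
```

```text
t 18.4 pos [585.1 -75.   22. ] yang 178.2 F [-6.5  2.  15.5] w 0.3 j6 -0.18
delta [ 0.001   0.0008 -0.    ] yaw 0.1618944725509266
0.9238607883453369 mark shift 0 -3.1430745
farleft 0.992 0 0
post 0.821 -1 1
```

View pics/s18.png

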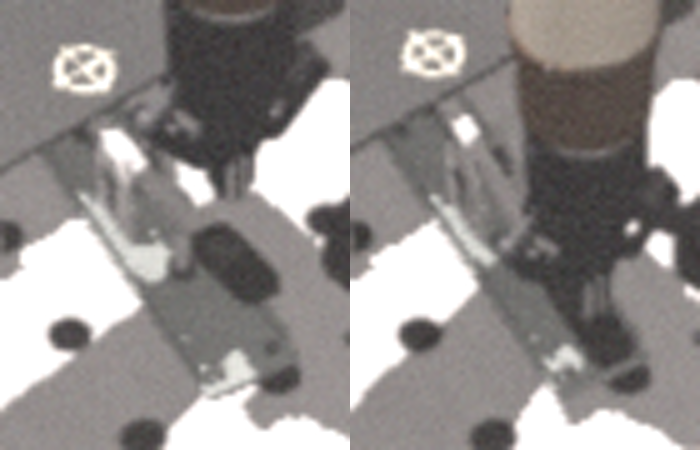

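Run:
```python
from bench import *
print(job_done()); s=read_state(); print(s["clock"],s["position"],s["contact_force"])
```

```text
the job is handed in; nothing more can be done
None
the job is handed in; nothing more can be done
```

I tried the jack where it stood, pressing the handle to its stop and letting it spring fully back. I then set the jack under the lift mark and pressed the handle to its stop. The job is handed in at about 18.4 s with the handle still held down; it reports no verdict.

**Last checks**
- **Handle:** the push was 15.5 N with the tool at z = 22.0 mm, the height where the lever reached its stop in the trial.
- **Plate height:** the lift mark rose 3.1 px in the side view. The 14.5 mm to flush should give 3.0 px, so the plate is flush to about 1 mm.
- **Saddle:** before pressing, I measured it within about 3 mm of the mark. It cannot be seen under the plate, but the base corner had not visibly moved afterwards.
- **Plate and tape measure:** the plate's far-left corner had not moved in the picture. The tape measure, the nearest loose object, had not moved when I checked it shortly before handing in.

**What disagreed**
- **Fingertips:** they are really about 30 mm (shut) to 40 mm (open) short of the reported tool point. The trial press therefore went about 30 mm lower than planned before it met the stop, and I set the grip and final press heights to match.
- **Heading:** I placed the jack about 10° off the fixture's y axis so that its tail cleared the offcut and tape measure.
- **Side load:** about 6 N of sideways force stayed on the tool during the final hold. I take it to be friction on the handle.
- **One weak check:** a second picture match, at a stop post at the plate's far edge, was poor because the arm partly hid it (0.82 match, 1 px offset).

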